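# Make up two leather-hardware kits

### The job

Make up the two job kits. Red tray: blue bottle, brass ring and the pricking iron; grey tray: amber bottle and steel ring - in each tray the bottle stands upright in the small black-lined compartment, and the metal parts lie flat on the floor of the large cork-lined compartment, side by side. Set things down rather than dropping them, and leave the green bottle and the black ring where they are.

Things in the scene. Friction and masses are not known exactly. Their poses are not given: they have to be found in the camera images.
- tray_red: Red plastic kit tray, fixed, 220 (x) by 140 (y) mm, walls 5 thick, 20 high, floor top 5 over the bench. A 5 mm cross wall divides it: small black-lined compartment at its +x end (inside 70 by 130, centre x +70, y 0), large cork-lined one at its -x end (inside 135 by 130, centre x -37.5, y 0). Origin: centre of underside, z up. Left or right of the stock, x within 0.2 rad of world x.
- tray_grey: Grey plastic kit tray, fixed, 220 (x) by 140 (y) mm, walls 5 thick, 20 high, floor top 5 over the bench. A 5 mm cross wall divides it: small black-lined compartment at its -x end (inside 70 by 130, centre x -70, y 0), large cork-lined one at its +x end (inside 135 by 130, centre x +37.5, y 0). Origin: centre of underside, z up. Left or right of the stock, x within 0.2 rad of world x.
- bottle_blue: Blue dye bottle with a black screw cap and a white paper band, loose, standing upright: body 32 mm diameter up to 44 mm, neck 22 mm, cap 25 mm diameter from 52 mm to the top at 65 mm; about 70 g. Grip the body about 30 mm up. Origin at the centre of its underside, z up.
- bottle_amber: Amber-brown dye bottle with a black screw cap and a white paper band, loose, standing upright: body 32 mm diameter up to 44 mm, neck 22 mm, cap 25 mm diameter from 52 mm to the top at 65 mm; about 70 g. Grip the body about 30 mm up. Origin at the centre of its underside, z up.
- bottle_green: Green dye bottle with a black screw cap and a white paper band, loose, standing upright: body 32 mm diameter up to 44 mm, neck 22 mm, cap 25 mm diameter from 52 mm to the top at 65 mm; about 70 g. Grip the body about 30 mm up. Origin at the centre of its underside, z up. Not for any kit: stays put.
- ring_brass: Brass (yellow) flat round ring (plain ring buckle), loose, lying flat: outside diameter 38 mm, hole 24 mm, 11 mm thick, about 60 g. Origin at the centre of its underside, z up.
- ring_steel: Bright steel (silver-grey) flat round ring (plain ring buckle), loose, lying flat: outside diameter 38 mm, hole 24 mm, 11 mm thick, about 60 g. Origin at the centre of its underside, z up.
- ring_black: Black flat round ring (plain ring buckle), loose, lying flat: outside diameter 38 mm, hole 24 mm, 11 mm thick, about 60 g. Origin at the centre of its underside, z up. Not for any kit: stays put.
- iron: Pricking iron (four-toothed leather punch), loose, lying flat along its x axis: dark square shaft 10 x 10 mm from x = -50 to +25 mm, then a bright steel blade 24 mm wide and 6 mm thick with four teeth, ending at x = +50 mm; 80 g. Origin at its centre of mass along its length, on its underside, z up; grip the shaft there across its y.

How it is judged:
At the end, for the whole second after the job is handed in: Bottles upright in the small compartments (blue: red tray, amber: grey), brass ring and iron in the red tray's large one, steel ring in the grey's: centres inside, level within 0.12 rad, on the floor (within 5 mm), at rest; green bottle and black ring within 20 mm of their start (x of bottle_blue in the frame of tray_red between 0.035 and 0.105 m and y of bottle_blue in the frame of tray_red between -0.065 and 0.065 m and z of bottle_blue in the frame of tray_red between 0.002 and 0.0105 m and angle between each of bottle_blue, bottle_amber, bottle_green, ring_black's own z axis and vertical below 0.12 rad and linear speed of each of bottle_blue, ring_brass, iron, bottle_amber, ring_steel, bottle_green, ring_black below 0.02 m/s and angular speed of each of bottle_blue, ring_brass, iron, bottle_amber, ring_steel below 0.3 rad/s and x of ring_brass in the frame of tray_red between -0.105 and 0.03 m and y of ring_brass in the frame of tray_red between -0.065 and 0.065 m and z of ring_brass in the frame of tray_red between 0.002 and 0.0105 m and angle between the z axis of each of ring_brass, iron and the z axis of tray_red, either way round below 0.12 rad and x of iron in the frame of tray_red between -0.105 and 0.03 m and y of iron in the frame of tray_red between -0.065 and 0.065 m and z of iron in the frame of tray_red between 0.002 and 0.0105 m and x of bottle_amber in the frame of tray_grey between -0.105 and -0.035 m and y of bottle_amber in the frame of tray_grey between -0.065 and 0.065 m and z of bottle_amber in the frame of tray_grey between 0.002 and 0.0105 m and x of ring_steel in the frame of tray_grey between -0.03 and 0.105 m and y of ring_steel in the frame of tray_grey between -0.065 and 0.065 m and z of ring_steel in the frame of tray_grey between 0.002 and 0.0105 m and angle between the z axis of ring_steel and the z axis of tray_grey, either way round below 0.12 rad and distance of each of bottle_green, ring_black from where it was at the start of the episode below 0.02 m); the robot touches nothing.
It fails at once if a kit thing is dropped or thrown (moves faster than 0.9 m/s with no finger on it, a fall of about 40 mm) ((linear speed of bottle_blue above 0.9 m/s and contact force between the fingers and bottle_blue below 0.05 N) or (linear speed of bottle_amber above 0.9 m/s and contact force between the fingers and bottle_amber below 0.05 N) or (linear speed of ring_brass above 0.9 m/s and contact force between the fingers and ring_brass below 0.05 N) or (linear speed of ring_steel above 0.9 m/s and contact force between the fingers and ring_steel below 0.05 N) or (linear speed of iron above 0.9 m/s and contact force between the fingers and iron below 0.05 N)).
It fails at once if the green bottle or the black ring is shifted by more than 20 mm (distance of any of bottle_green, ring_black from where it was at the start of the episode above 0.02 m).
It also fails if it takes over 115 s, if anything falls off the work surface, if the arm or the gripper's body presses on something with over 40 N, if the wrist force passes 120 N, or if a joint passes its speed limit or range.

### The arm

A 6-joint arm with a two-finger parallel gripper is mounted at the origin on the work surface. World frame = base frame: x ahead of the robot, y to its left, z up, the work surface at z = 0. Lengths are in m, angles in rad, forces in N, time in s.
With the tool pointing down it reaches from about 0.375 to 0.975 m from the base axis. Payload 3.8 kg.
Tool frame: the origin (TCP) lies midway between the tips of the shut fingers; the grasp point (between the pads) lies 19 mm behind it; z points along the fingers, y is the line along which they close (so a half turn about z gives the same grasp; the last joint's range is limited). The gripper opens to 85 mm and grips with 20 to 120 N. Pads are 22 mm wide; open, the fingers measure 114 mm over their backs; the gripper's body (76 mm by 85 mm) begins 54 mm behind the grasp point. The pads swing forward as they close: fully open they stand 13 mm farther back than shut.
Start: joints at [-1.305, 0.264, 1.604, -0, 1.274, -0.037], TCP at [0.201, -0.644, 0.231] pointing down, gripper open.
Joint ranges: [-2.63, 2.63], [-0.94, 2.18], [0.31, 2.57], [-1.31, 4.45], [0, 2.66], [-2.55, 2.55]. Speed limits (rad/s): [2.57, 2.57, 3.14, 3.14, 3.14, 3.14].

### API

Orientations are given as a rotation vector (axis times angle).
In Python, from workcell import status, read_camera, workorder, masks_of gives the robot as it stands.
- The arm moves only by the tool drive_tool, never from a script. Its argument "rows" is a list of rows, each a list of 7 numbers: the turn, a rotation vector about the tool's x, y, z in degrees, then the shift along the tool's x, y, z in m, then the opening, from 0 (shut) to 1 (fully open). In form: [[ax, ay, az, tx, ty, tz, claw], ...]. A call has 1 to 8 rows; each row shifts and turns the commanded pose from where the row before left it, along the tool's axes as they then stand; what a row does not reach is not made up. A row lasts 1/12 s, in which the tool goes at most 41.7 mm and 7.16 degrees, less where a joint would pass 70% of its speed; a pose out of reach is approached as far as the arm can. A call is refused whole if a number of a shift passes 0.0417 or a number of a turn 7.16, either way. A call with a gripper value outside its range is refused whole. The fingers move at their own pace and stop on an object; "force" is the grip in N (left out, the last holds). Time passes only in rows, so rows that do not move let the fingers close. It gives the time, the measured TCP pose, the force, the opening and the grip force at its end, in the units of the state.
- status.read_state(): the state, without advancing time (a new reading comes with each control period).
- read_camera(name): name is "scene" or "top" or "wrist"; returns a dict with "color" (480x640x3 uint8, red, green, blue), "intrinsics" (3x3 intrinsics, pixels), "world_from_camera" (4x4, takes a point from camera to world coordinates); the wrist camera has in their place "mount" (4x4, takes a point from camera to tool coordinates, whose origin is the TCP and whose axes are the flange's). Camera axes: x right, y up, looking along -z (the intrinsics and any distortion apply to the point x, -y, -z); pixel columns grow to the right and rows downward; lengths in m; the calibration is good to about 2 mm. A picture is of the moment at which its call begins: read the wrist's pose just before it. There is no depth.
- workorder.finish_job(): hands the job in; it is judged then, once.
Trained networks look in a picture, given as the dict that the camera call returned (one of the last four; its "shot" number tells which), for a name from the list of things; names that differ only in an ending like _2 or _b are one class to them, and where a whole thing is asked for, a point or a joint stands for the part that bears it (a point fixed in the world has none). Each returns a list of dicts, best first, with "score" (0 to 1); they miss things now and then, are a little off and sometimes report something else, mostly with a low value. They report only what shows in the picture. A call takes as long as a camera call.
- masks_of(picture, name): "mask" (480x640 bool, what is visible of it) and "bbox" ([left, top, right, bottom] in pixels, round what is visible of it).
The state is a dict: "time": time; "q": joint angles; "joint_vel": joint speeds; "joint_torque": joint torques, N m; "tool_pos": TCP position; "tcp_rot": TCP orientation; "wrist_force": force on the tool from outside, world axes, zero at the start; "torque": the same for the moment, N m; "width": opening from 0.0 (shut) to 1.0 (fully open); "grip_force": force on a finger pad.
Only numpy, scipy, OpenCV 4.12 (cv2) and the standard library are available. Lean on these libraries where they do the work, as an engineer would, in place of code of your own. Each camera call takes 0.05 s, during which the arm holds its last target. There are 200 camera calls.

## Working session

There is one attempt and no reset: what is moved stays moved. The work goes in short steps, Python scripts to look and compute and a tool call to move; the robot and the scene stay as the last step left them, time stands still between calls to the robot, and variables do not carry over. Pictures are saved under pics/ and viewed, at most 14 in all, crops included, and the job is handed in when it is done.

Besides the shell and the picture viewer there is one more tool, called after ">>>" by a JSON object that holds its "api" and its "payload". drive_tool: Moves the arm, as the interface text tells. Its arguments: {"type":"object","properties":{"rows":{"type":"array"},"force":{"type":"number"}},"required":["rows"]}

```bash
mkdir -p pics; ls; cat > h.py <<'E'
import numpy as np, cv2
from workcell import status, read_camera, workorder, masks_of
def ray(p,uv):
    K=np.array(p["intrinsics"]);T=np.array(p["world_from_camera"])
    d=np.linalg.inv(K)@np.array([uv[0],uv[1],1.0]);d=np.array([d[0],-d[1],-d[2]])
    return T[:3,3],T[:3,:3]@d
def onz(p,uv,z):
    o,d=ray(p,uv);return o+d*(z-o[2])/d[2]
def save(p,n): cv2.imwrite(f"pics/{n}.png",p["color"][:,:,::-1])
E
python3 - <<'E'
from h import *
s=status.read_state();print(s)
t=read_camera("top");c=read_camera("scene")
save(t,"top0");save(c,"scene0")
print(t.keys(),t["intrinsics"],t["world_from_camera"])
names="tray_red tray_grey bottle_blue bottle_amber bottle_green ring_brass ring_steel ring_black iron".split()
Z=dict(tray=.02,bottle=.065,ring=.011,iron=.008)
for n in names:
    for m in masks_of(t,n)[:2]:
        mk=m["mask"];ys,xs=np.nonzero(mk)
        if len(xs)<5: continue
        r=cv2.minAreaRect(np.c_[xs,ys].astype(np.float32))
        print(n,round(m["score"],2),m["bbox"],len(xs),"cen",onz(t,(xs.mean(),ys.mean()),Z[n.split('_')[0]]).round(3),"rect",np.round(r[0],1),np.round(r[1],1),round(r[2],1),onz(t,r[0],Z[n.split('_')[0]]).round(3))
E
```

```text
pics
{'time': 0.0, 'q': array([-1.30490445e+00,  2.64767449e-01,  1.60541812e+00, -1.26530103e-05,
        1.27371971e+00, -3.69143670e-02]), 'joint_vel': array([ 5.11987275e-04,  7.41539913e-05,  7.17684650e-04,  9.51567855e-04,
       -1.37421584e-03,  3.10378080e-04]), 'joint_torque': array([-2.62555302e-03, -5.15116632e+01, -3.67317510e+01, -2.70700684e-04,
        1.31492992e-02,  6.47773120e-06]), 'tool_pos': array([ 0.20106982, -0.64355978,  0.22992859]), 'tcp_rot': array([-3.10338342e+00, -4.73491267e-01,  4.33547253e-04]), 'wrist_force': array([ 0.59694529, -0.11472587, -0.9985809 ]), 'torque': array([-0.01468569, -0.00391621,  0.00486069]), 'grip_force': 0.0, 'width': 0.9968291662034902}
dict_keys(['color', 'intrinsics', 'world_from_camera', 'shot']) [[450.50827984   0.         323.48800573]
 [  0.         450.50827984 236.37085247]
 [  0.           0.           1.        ]] [[ 1.88173155e-02  9.91872312e-01 -1.25838090e-01  4.45538062e-01]
 [-9.99817225e-01  1.90930756e-02  9.85527047e-04  2.18269395e-03]
 [ 3.38015316e-03  1.25796545e-01  9.92050303e-01  9.90701613e-01]
 
[... 675 characters left out ...]
065] rect [316.5 300.5] [13. 13.] 90.0 [0.431 0.013 0.065]
bottle_green 0.48 [310.0, 292.3, 323.9, 309.5] 182 cen [0.43  0.012 0.065] rect [317. 301.] [14. 14.] 90.0 [0.43  0.012 0.065]
ring_brass 0.47 [368.0, 229.6, 387.4, 252.0] 181 cen [ 0.561 -0.118  0.011] rect [378.  241.5] [17. 16.] 90.0 [ 0.561 -0.118  0.011]
ring_steel 0.67 [316.9, 178.3, 335.9, 196.1] 148 cen [ 0.682 -0.001  0.011] rect [325.5 186. ] [16. 15.] 90.0 [ 0.683 -0.001  0.011]
ring_black 0.65 [256.5, 282.9, 275.4, 296.9] 92 cen [0.457 0.126 0.011] rect [265.1 288. ] [12.8 16.1] 70.0 [0.455 0.125 0.011]
iron 0.5 [315.3, 225.4, 333.1, 267.4] 269 cen [0.556 0.006 0.008] rect [322.4 245.7] [11.1 41.5] 4.4 [0.55  0.003 0.008]
```

View pics/top0.png

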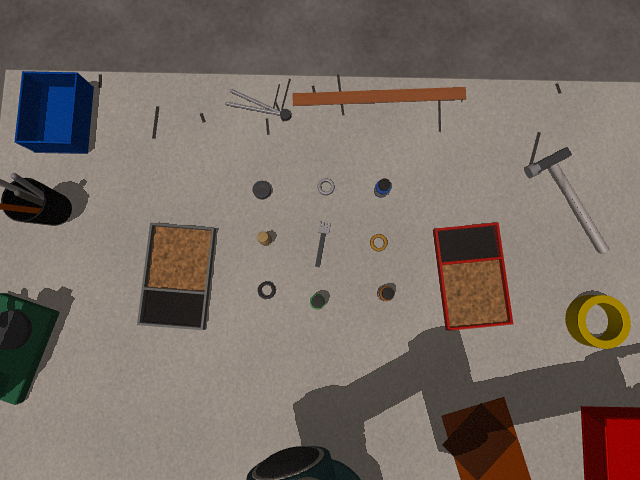

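View pics/scene0.png

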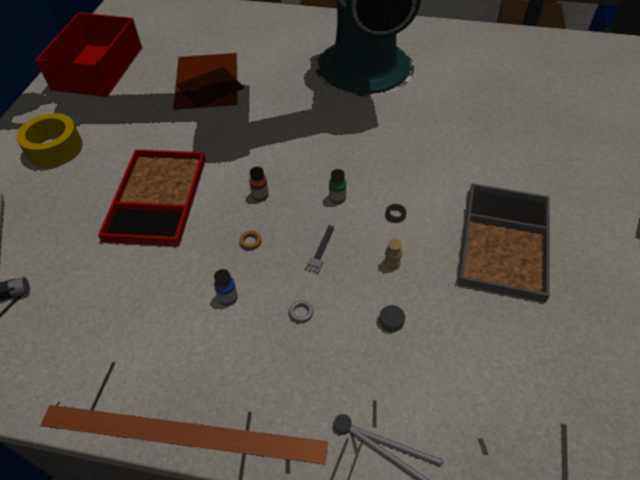

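```bash
cat >> h.py <<'E'
from scipy.optimize import least_squares
def proj(p,P):
    T=np.array(p["world_from_camera"]);c=(P-T[:3,3])@T[:3,:3];K=np.array(p["intrinsics"])
    q=np.c_[c[:,0],-c[:,1],-c[:,2]]@K.T;return q[:,:2]/q[:,2:]
a=np.linspace(0,2*np.pi,24,endpoint=False)
def cyl(r,z): return np.c_[r*np.cos(a),r*np.sin(a),0*a+z]
BOT=np.r_[cyl(.016,0),cyl(.016,.044),cyl(.0125,.065)];RING=np.r_[cyl(.019,0),cyl(.019,.011)]
TRAY=np.array([[x,y,.02] for x in(-.11,.11) for y in(-.07,.07)])
IRON=np.array([[-.05,-.005,.005],[-.05,.005,.005],[.025,-.005,.005],[.025,.005,.005],[.025,-.012,.005],[.025,.012,.005],[.05,.012,.003],[.05,-.012,.003]])
def hullmom(uv):
    m=cv2.moments(cv2.convexHull(uv.astype(np.float32)));c=[m['m10']/m['m00'],m['m01']/m['m00']]
    return np.array(c+[np.sqrt(m['mu20']/m['m00']),np.sqrt(m['mu02']/m['m00']),m['mu11']/m['m00']/20])
def place(M,x):
    c,s=np.cos(x[2]),np.sin(x[2]);return M@np.array([[c,s,0],[-s,c,0],[0,0,1]])+[x[0],x[1],0]
def fit(views,M,x0,yaw):
    obs=[]
    for p,mk in views:
        n,l,st,_=cv2.connectedComponentsWithStats(mk.astype(np.uint8));k=1+np.argmax(st[1:,4]);ys,xs=np.nonzero(l==k)
        obs.append((p,hullmom(np.c_[xs,ys])))
    f=lambda x:np.concatenate([(hullmom(proj(p,place(M,np.r_[x,0][:3])))-o)[:5 if yaw else 2] for p,o in obs])
    r=least_squares(f,x0 if yaw else x0[:2],x_scale=.01,diff_step=1e-3);return r.x,np.round(r.fun,1)
E
python3 - <<'E'
from h import *
t=read_camera("top");c=read_camera("scene")
G=dict(tray_red=(TRAY,[.489,-.32,.1]),tray_grey=(TRAY,[.477,.315,-.1]),bottle_blue=(BOT,[.66,-.12,0]),bottle_amber=(BOT,[.449,-.127,0]),
 ring_brass=(RING,[.561,-.118,0]),ring_steel=(RING,[.682,0,0]),iron=(IRON,[.555,.005,-.1]))
for n,(M,x0) in G.items():
    yaw=n in("tray_red","tray_grey","iron")
    for nm,ps in (("top",[t]),("scene",[c]),("both",[t,c])):
        v=[]
        for p in ps:
            e=proj(p,place(M,x0)).mean(0)
            L=[m for m in masks_of(p,n) if m["mask"].sum()>5]
            L=[m for m in L if np.hypot(*(np.argwhere(m["mask"]).mean(0)[::-1]-e))<15]
            if L: v.append((p,L[0]["mask"]))
        if v: x,r=fit(v,M,x0,yaw);print(n,nm,len(v),x.round(4),r)
# yaw of trays & iron in the top picture
for n,z in(("tray_red",.02),("tray_grey",.02),("iron",.007)):
    m=masks_of(t,n)[0]["mask"];P=np.array([onz(t,(u,v),z)[:2] for v,u in np.argwhere(m)])
    r=cv2.minAreaRect((P*1000).astype(np.float32));print(n,np.round(r[0],1),np.round(r[1],1),round(r[2],1))
E
```

```text
tray_red top 1 [ 0.4898 -0.3197  0.1265] [-0.   0.  -0.7  0.1  0.1]
tray_red both 1 [ 0.4898 -0.3197  0.1265] [-0.   0.  -0.7  0.1  0.1]
tray_grey top 1 [ 0.478   0.315  -0.0585] [ 0.  -0.  -0.6  0.5 -0.1]
tray_grey scene 1 [ 0.4865  0.3169 -0.0611] [-0.   0.2 -0.6 -1.8  0.2]
tray_grey both 2 [ 0.4822  0.3166 -0.0562] [-0.6 -2.  -0.6  0.4 -0.  -0.2 -1.8 -0.7 -2.   0.3]
bottle_blue top 1 [ 0.6772 -0.1246] [ 0. -0.]
bottle_blue scene 1 [ 0.678  -0.1227] [-0. -0.]
bottle_blue both 2 [ 0.6776 -0.1234] [-0.5 -0.2 -0.4 -0.3]
bottle_amber top 1 [ 0.4492 -0.1323] [-0.  0.]
bottle_amber scene 1 [ 0.4498 -0.1302] [-0.  0.]
bottle_amber both 2 [ 0.4493 -0.1311] [-0.5 -0.1 -0.4 -0.2]
ring_brass top 1 [ 0.5598 -0.1191] [-0. -0.]
ring_brass scene 1 [ 0.5602 -0.1178] [-0.  0.]
ring_brass both 2 [ 0.5599 -0.1184] [-0.3 -0.1 -0.3 -0.2]
ring_steel scene 1 [6.84e-01 4.00e-04] [-0. -0.]
ring_steel both 1 [6.84e-01 4.00e-04] [-0. -0.]
iron top 1 [ 0.5512  0.0062 -0.1396] [-0.  -0.   0.2  1.5 -0.2]
iron scene 1 [ 0.5537  0.0073 -0.1579] [ 0.  -0.   0.1  1.  -0.3]
iron both 2 [ 0.5525  0.0068 -0.1501] [-0.2 -0.6  0.3  1.5 -0.2 -0.1 -0.6  0.   1.  -0.2]
tray_red [ 489.4 -319.2] [221.7 147.7] 6.6
tray_grey [478.4 315.5] [146.7 219.2] 86.1
iron [549.6   3.1] [23.  90.7] 86.0
```

>>> {"api": "drive_tool", "payload": {"rows": [[0,0,5.8,0,0,0,0.8],[0,0,5.8,0,0,0,0.8],[0,0,5.8,0,0,0,0.8]]}}

```text
time: 2.45
tool_pos: [0.2013, -0.6443, 0.2313]
tcp_rot: [3.142, -0.009, 0.0]
wrist_force: [0.2, 0.3, -0.0]
width: 0.806
grip_force: 0.0
```

>>> {"api": "drive_tool", "payload": {"rows": [[0,0,0,0.0285,-0.03,0,0.8],[0,0,0,0.0285,-0.03,0,0.8],[0,0,0,0.0285,-0.03,0,0.8],[0,0,0,0.0285,-0.03,0,0.8],[0,0,0,0.0285,-0.03,0,0.8],[0,0,0,0.0285,-0.03,0,0.8],[0,0,0,0.0285,-0.03,0,0.8],[0,0,0,0.0285,-0.03,0,0.8]]}}

```text
time: 3.12
tool_pos: [0.4306, -0.4029, 0.2316]
tcp_rot: [3.141, -0.002, 0.001]
wrist_force: [0.9, -0.4, -0.8]
width: 0.8
grip_force: 0.0
```

>>> {"api": "drive_tool", "payload": {"rows": [[0,0,0,0.0285,-0.03,0,0.8],[0,0,0,0.0285,-0.03,0,0.8],[0,0,0,0.0285,-0.03,0,0.8],[0,0,0,0.0285,-0.03,0,0.8],[0,0,0,0.0285,-0.03,0,0.8],[0,0,0,0.0285,-0.03,0,0.8],[0,0,0,0.0285,-0.03,0,0.8],[0,0,0,0.0285,-0.03,0,0.8]]}}

```text
time: 3.78
tool_pos: [0.6589, -0.1629, 0.2315]
tcp_rot: [3.141, -0.001, 0.001]
wrist_force: [1.0, -0.6, -0.5]
width: 0.8
grip_force: 0.0
```

>>> {"api": "drive_tool", "payload": {"rows": [[0,0,0,0.0205,-0.021,0,0.8],[0,0,0,0,-0.02,0,0.8],[0,0,0,0,0,0,0.8],[0,0,0,0,0,0,0.8]]}}

```text
time: 4.12
tool_pos: [0.6784, -0.1225, 0.231]
tcp_rot: [3.141, 0.003, -0.001]
wrist_force: [0.4, -1.0, 0.2]
width: 0.793
grip_force: 0.0
```

```bash
python3 - <<'E'
from h import *
s=status.read_state();w=read_camera("wrist");save(w,"w1");print(s["tool_pos"],s["tcp_rot"],w["mount"],w["intrinsics"])
E
```

```text
[ 0.67841162 -0.12251497  0.23097037] [ 3.14131506e+00  2.52304825e-03 -1.02122493e-03] [[-1.81744129e-03  9.56499995e-01  2.91726683e-01  7.32520701e-02]
 [ 9.99998326e-01  1.67664135e-03  7.32640587e-04  7.48807804e-04]
 [ 2.11649700e-04  2.91727526e-01 -9.56501441e-01 -1.41891517e-01]
 [ 0.00000000e+00  0.00000000e+00  0.00000000e+00  1.00000000e+00]] [[390.19936689   0.         323.48794442]
 [  0.         390.19936689 240.98034159]
 [  0.           0.           1.        ]]
```

View pics/w1.png

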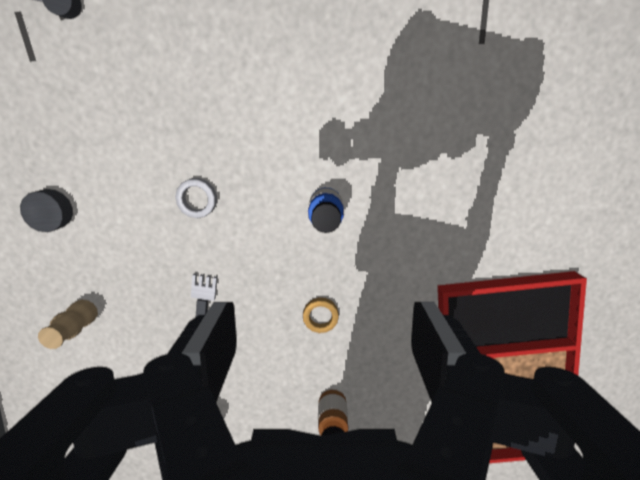

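```bash
cat >> h.py <<'E'
from scipy.spatial.transform import Rotation as Ro
def wrist():
    s=status.read_state();w=read_camera("wrist");T=np.eye(4);T[:3,:3]=Ro.from_rotvec(s["tcp_rot"]).as_matrix();T[:3,3]=s["tool_pos"]
    w["world_from_camera"]=T@np.array(w["mount"]);return w,s
E
python3 - <<'E'
from h import *
w,s=wrist()
for n,M,x0 in(("bottle_blue",BOT,[.678,-.123,0]),("ring_steel",RING,[.683,0,0]),("ring_brass",RING,[.56,-.118,0])):
    for m in masks_of(w,n)[:2]:
        if m["mask"].sum()>20: print(n,m["score"],m["bbox"],*fit([(w,m["mask"])],M,x0,False))
E
```

```text
bottle_blue 0.92 [308.4, 187.7, 346.0, 231.0] [ 0.67706559 -0.12547494] [ 0. -0.]
ring_steel 0.89 [174.4, 176.8, 219.0, 217.9] [ 0.68324913 -0.00204278] [-0.  0.]
ring_steel 0.31 [305.0, 188.8, 345.6, 231.8] [ 0.67178661 -0.12492324] [-0. -0.]
ring_brass 0.57 [301.5, 300.9, 338.7, 331.4] [ 0.55931894 -0.11955738] [-0. -0.]
```

>>> {"api": "drive_tool", "payload": {"rows": [[0,0,0,-0.001,0.002,0.04,0.8],[0,0,0,0,0,0.04,0.8],[0,0,0,0,0,0.04,0.8],[0,0,0,0,0,0.04,0.8],[0,0,0,0,0,0.03,0.8],[0,0,0,0,0,0.02,0.8],[0,0,0,0,0,0.009,0.8],[0,0,0,0,0,0,0.8]]}}

```text
time: 5.03
tool_pos: [0.6746, -0.1262, 0.0092]
tcp_rot: [-3.14, 0.003, 0.008]
wrist_force: [-0.0, -0.1, -1.0]
width: 0.801
grip_force: 0.0
```

>>> {"api": "drive_tool", "payload": {"rows": [[0,0,0,0,0,0,0.5],[0,0,0,0,0,0,0.4],[0,0,0,0,0,0,0.3],[0,0,0,0,0,0,0.2],[0,0,0,0,0,0,0.1],[0,0,0,0,0,0,0.1],[0,0,0,0,0,0,0.1],[0,0,0,0,0,0,0.1]], "force": 35}}

```text
time: 5.7
tool_pos: [0.6795, -0.1263, 0.0153]
tcp_rot: [3.14, -0.001, 0.008]
wrist_force: [-0.7, 0.5, 7.1]
width: 0.36
grip_force: 35.1
```

>>> {"api": "drive_tool", "payload": {"rows": [[0,0,0,0,0,-0.02,0.1],[0,0,0,0,0,-0.04,0.1],[0,0,0,0,0,-0.04,0.1],[0,0,0,0,0,0,0.1]]}}

```text
time: 6.03
tool_pos: [0.6834, -0.1269, 0.123]
tcp_rot: [3.138, -0.001, 0.025]
wrist_force: [2.2, 0.7, 2.5]
width: 0.362
grip_force: 34.8
```

>>> {"api": "drive_tool", "payload": {"rows": [[0,0,0,-0.01,0.015,0,0.1],[0,0,0,-0.02,0.031,0,0.1],[0,0,0,-0.02,0.031,0,0.1],[0,0,0,-0.02,0.031,0,0.1],[0,0,0,-0.02,0.031,0,0.1],[0,0,0,-0.02,0.031,0,0.1],[0,0,0,-0.01,0.016,0,0.1],[0,0,0,0,0,0,0.1]]}}

```text
time: 6.7
tool_pos: [0.5535, -0.3152, 0.1115]
tcp_rot: [3.141, -0.008, -0.004]
wrist_force: [-0.1, 0.3, -0.1]
width: 0.364
grip_force: 34.9
```

```bash
python3 - <<'E'
from h import *
w,s=wrist();save(w,"w2");t=read_camera("top");print(s["tool_pos"],s["width"],s["grip_force"],s["wrist_force"])
for p in(w,t):
    m=masks_of(p,"tray_red")[0]["mask"]
    P=np.array([onz(p,(u,v),.02)[:2] for v,u in np.argwhere(m)])*1000
    r=cv2.minAreaRect(P.astype(np.float32));print(np.round(r[0],1),np.round(r[1],1),round(r[2],1))
E
```

```text
[ 0.55351096 -0.31519845  0.11152726] 0.364011040107665 34.862473011016846 [-0.07430619  0.30711552 -0.1075405 ]
[ 505.2 -321.3] [194.  140.6] 6.7
[ 490.2 -319.7] [219.6 144. ] 6.7
```

View pics/w2.png

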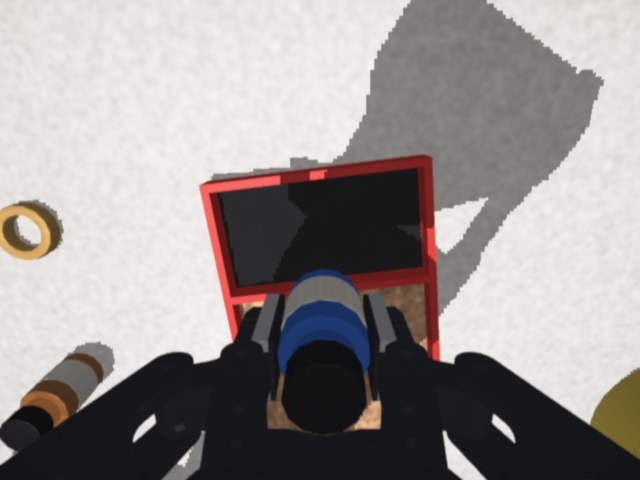

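>>> {"api": "drive_tool", "payload": {"rows": [[0,0,0,0.005,-0.004,0.02,0.1],[0,0,0,0,0,0.025,0.1],[0,0,0,0,0,0.02,0.1],[0,0,0,0,0,0.012,0.1],[0,0,0,0,0,0.005,0.1],[0,0,0,0,0,0,0.1],[0,0,0,0,0,0,0.1],[0,0,0,0,0,0,0.1]]}}

```text
time: 7.57
tool_pos: [0.5634, -0.3081, 0.0318]
tcp_rot: [3.14, -0.001, 0.004]
wrist_force: [-0.2, -0.5, -1.5]
width: 0.363
grip_force: 34.9
```

>>> {"api": "drive_tool", "payload": {"rows": [[0,0,0,0,0,0.004,0.1],[0,0,0,0,0,0,0.1],[0,0,0,0,0,0,0.1],[0,0,0,0,0,0,0.1],[0,0,0,0,0,0,0.1],[0,0,0,0,0,0,0.1]]}}

```text
time: 8.07
tool_pos: [0.5621, -0.3077, 0.0265]
tcp_rot: [3.141, -0.002, 0.0]
wrist_force: [-0.4, -0.1, -1.3]
width: 0.361
grip_force: 34.9
```

>>> {"api": "drive_tool", "payload": {"rows": [[0,0,0,0,0,0.003,0.1],[0,0,0,0,0,0.002,0.1],[0,0,0,0,0,0,0.1],[0,0,0,0,0,0,0.1],[0,0,0,0,0,0,0.1]]}}

```text
time: 8.48
tool_pos: [0.562, -0.3076, 0.0211]
tcp_rot: [-3.141, 0.001, 0.0]
wrist_force: [0.6, -0.2, -0.6]
width: 0.362
grip_force: 34.9
```

>>> {"api": "drive_tool", "payload": {"rows": [[0,0,0,0,0,0.0015,0.1],[0,0,0,0,0,0,0.1],[0,0,0,0,0,0,0.1],[0,0,0,0,0,0,0.1]]}}

```text
time: 8.82
tool_pos: [0.5624, -0.3078, 0.0204]
tcp_rot: [3.141, -0.001, 0.001]
wrist_force: [-1.6, -0.2, 3.4]
width: 0.363
grip_force: 35.1
```

>>> {"api": "drive_tool", "payload": {"rows": [[0,0,0,0,0,0,0.4],[0,0,0,0,0,0,0.5],[0,0,0,0,0,0,0.6],[0,0,0,0,0,0,0.65],[0,0,0,0,0,-0.01,0.65],[0,0,0,0,0,-0.04,0.65],[0,0,0,0,0,-0.04,0.65],[0,0,0,0,0,-0.03,0.65]]}}

```text
time: 9.48
tool_pos: [0.5628, -0.308, 0.1432]
tcp_rot: [3.14, -0.001, 0.003]
wrist_force: [0.8, -0.3, 0.5]
width: 0.65
grip_force: 0.0
```

>>> {"api": "drive_tool", "payload": {"rows": [[0,0,0,0,-0.02,0,0.8],[0,0,0,-0.001,-0.035,0,0.8],[0,0,0,-0.001,-0.035,0,0.8],[0,0,0,-0.001,-0.035,0,0.8],[0,0,0,0,-0.035,0,0.8],[0,0,0,0,-0.02,0,0.8],[0,0,0,0,-0.009,0,0.8],[0,0,0,0,0,0,0.8]]}}

```text
time: 10.15
tool_pos: [0.5594, -0.117, 0.1404]
tcp_rot: [3.142, 0.003, 0.001]
wrist_force: [0.2, -0.7, -0.3]
width: 0.801
grip_force: 0.0
```

>>> {"api": "drive_tool", "payload": {"rows": [[0,0,0,0,0,0.03,0.8],[0,0,0,0,0,0.03,0.8],[0,0,0,0,0,0.02,0.8],[0,0,0,0,0,0,0.8],[0,0,0,0,0,0,0.8],[0,0,0,0,0,0,0.8]]}}

```text
time: 10.65
tool_pos: [0.5604, -0.1199, 0.0611]
tcp_rot: [3.141, -0.003, 0.003]
wrist_force: [0.7, -0.6, 0.1]
width: 0.8
grip_force: 0.0
```

```bash
python3 - <<'E'
from h import *
w,s=wrist();save(w,"w3");print(s["tool_pos"],s["tcp_rot"])
for n,M,x0 in(("bottle_blue",BOT,[.562,-.308,0]),("ring_brass",RING,[.56,-.118,0]),("iron",IRON,[.552,.006,-.1])):
    for m in masks_of(w,n)[:1]:
        if m["mask"].sum()>20: print(n,m["score"],m["bbox"],*fit([(w,m["mask"])],M,x0,n=="iron"))
E
```

```text
[ 0.56039827 -0.11992798  0.0611075 ] [ 3.14085864e+00 -2.99940399e-03  2.86978678e-03]
bottle_blue 0.19 [109.1, 446.5, 144.2, 480.0] [ 0.45825418 -0.01634822] [0. 0.]
ring_brass 0.92 [288.3, 234.9, 357.9, 302.7] [ 0.55937198 -0.11994466] [-0.  0.]
iron 0.62 [66.3, 183.1, 118.5, 365.5] [ 0.55132342  0.00563739 -0.16877644] [ 0.  -0.2 -1.5 -2.2  0.1]
```

View pics/w3.png

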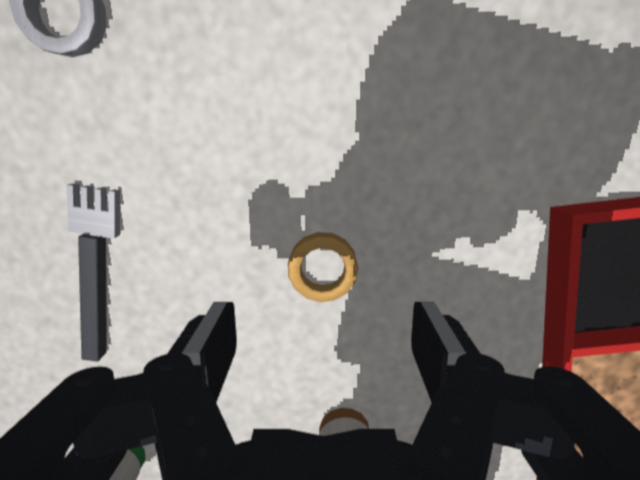

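>>> {"api": "drive_tool", "payload": {"rows": [[0,0,0,-0.001,0,0.025,0.6],[0,0,0,0,0,0.02,0.6],[0,0,0,0,0,0.009,0.6],[0,0,0,0,0,0,0.6],[0,0,0,0,0,0,0.6],[0,0,0,0,0,0,0.6]]}}

```text
time: 11.35
tool_pos: [0.5594, -0.1189, 0.0071]
tcp_rot: [3.141, -0.001, 0.003]
wrist_force: [0.0, 0.4, 0.2]
width: 0.604
grip_force: 0.0
```

>>> {"api": "drive_tool", "payload": {"rows": [[0,0,0,0,0,0.0035,0.55],[0,0,0,0,0,0,0.45],[0,0,0,0,0,0,0.3],[0,0,0,0,0,0,0.2],[0,0,0,0,0,0,0.2],[0,0,0,0,0,0,0.2]], "force": 35}}

```text
time: 11.85
tool_pos: [0.5591, -0.1188, 0.0033]
tcp_rot: [3.141, -0.001, 0.002]
wrist_force: [-1.2, 0.4, 5.7]
width: 0.408
grip_force: 35.3
```

>>> {"api": "drive_tool", "payload": {"rows": [[0,0,0,0,0,-0.01,0.2],[0,0,0,0,0,-0.03,0.2],[0,0,0,0,0,-0.03,0.2],[0,0,0,0,0,-0.03,0.2],[0,0,0,0,0,0,0.2],[0,0,0,0,0,0,0.2]]}}

```text
time: 12.35
tool_pos: [0.5602, -0.1191, 0.1052]
tcp_rot: [3.14, -0.001, 0.008]
wrist_force: [0.2, 0.4, -0.9]
width: 0.413
grip_force: 35.2
```

```bash
python3 - <<'E'
from h import *
w,s=wrist();save(w,"w4");print(s["tool_pos"],s["tcp_rot"],s["width"])
E
```

```text
[ 0.5601748  -0.11914206  0.10523839] [ 3.14016826e+00 -1.36860220e-03  8.26741741e-03] 0.41318611696595886
```

View pics/w4.png

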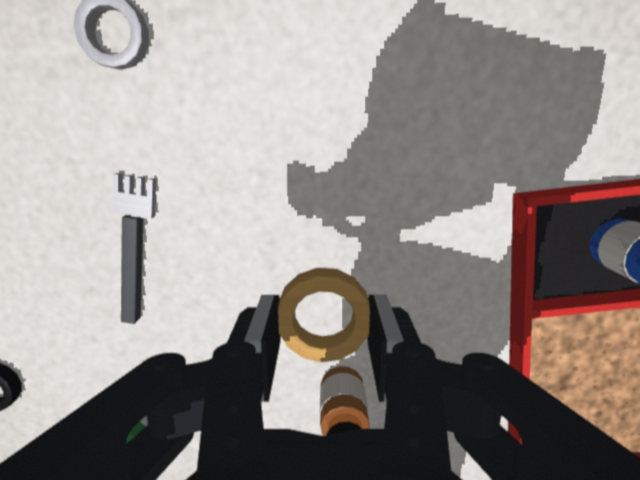

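>>> {"api": "drive_tool", "payload": {"rows": [[0,0,0,-0.01,0.02,0,0.2],[0,0,0,-0.0165,0.036,0,0.2],[0,0,0,-0.0165,0.036,0,0.2],[0,0,0,-0.0165,0.036,0,0.2],[0,0,0,-0.0165,0.036,0,0.2],[0,0,0,-0.0165,0.036,0,0.2],[0,0,0,-0.01,0.02,0,0.2],[0,0,0,-0.0025,0.005,0,0.2]]}}

```text
time: 13.07
tool_pos: [0.4499, -0.3458, 0.1002]
tcp_rot: [-3.14, 0.007, 0.005]
wrist_force: [-0.2, -0.5, -0.2]
width: 0.41
grip_force: 35.2
```

>>> {"api": "drive_tool", "payload": {"rows": [[0,0,0,0,0,0.02,0.2],[0,0,0,0,0,0.03,0.2],[0,0,0,0,0,0.02,0.2],[0,0,0,0,0,0.01,0.2],[0,0,0,0,0,0,0.2],[0,0,0,0,0,0,0.2],[0,0,0,0,0,0,0.2]]}}

```text
time: 13.65
tool_pos: [0.4539, -0.3437, 0.0231]
tcp_rot: [3.141, -0.001, 0.002]
wrist_force: [0.1, -0.1, 0.5]
width: 0.418
grip_force: 35.2
```

Position is right; lower 14.5 mm to contact.

>>> {"api": "drive_tool", "payload": {"rows": [[0,0,0,0,0,0.008,0.2],[0,0,0,0,0,0.005,0.2],[0,0,0,0,0,0.001,0.2],[0,0,0,0,0,0,0.2],[0,0,0,0,0,0,0.2],[0,0,0,0,0,0,0.2]]}}

```text
time: 14.15
tool_pos: [0.4531, -0.3436, 0.0084]
tcp_rot: [3.141, -0.001, 0.0]
wrist_force: [-0.2, -0.2, -0.2]
width: 0.41
grip_force: 35.2
```

>>> {"api": "drive_tool", "payload": {"rows": [[0,0,0,0,0,0.0005,0.2],[0,0,0,0,0,0,0.45],[0,0,0,0,0,0,0.52],[0,0,0,0,0,0,0.58],[0,0,0,0,0,0,0.58],[0,0,0,0,0,-0.02,0.58],[0,0,0,0,0,-0.04,0.58],[0,0,0,0,0,-0.04,0.58]]}}

```text
time: 14.82
tool_pos: [0.4512, -0.342, 0.1065]
tcp_rot: [-3.138, 0.001, 0.007]
wrist_force: [0.8, -1.2, 0.4]
width: 0.58
grip_force: 0.0
```

```bash
python3 - <<'E'
from h import *
w,s=wrist();t=read_camera("top");print(s["tool_pos"],s["width"])
m=masks_of(w,"ring_brass")
for k in m[:1]:print(k["score"],*fit([(w,k["mask"])],RING+[0,0,.005],[.454,-.344,0],False))
im=cv2.imread("pics/w3.png")
# iron axis from w3
p=dict(w); 
T=np.eye(4);T[:3,:3]=Ro.from_rotvec([3.14085864,-.003,.00287]).as_matrix();T[:3,3]=[.5604,-.1199,.0611]
p["world_from_camera"]=T@np.array(w["mount"])
a,b,c,d=[onz(p,uv,z) for uv,z in(((94,183),.006),((92,236),.01),((91,360),.01),((92,236),.006))]
print(a,b,c,d,np.arctan2((b-c)[1],(b-c)[0]),np.arctan2((a-d)[1],(a-d)[0]))
m=masks_of(t,"iron")
for k in m[:1]:print(k["score"],*fit([(t,k["mask"])],IRON,[.552,.006,-.1],True))
E
```

```text
[ 0.451201   -0.34202448  0.10652658] 0.5801300659013803
0.79 [ 0.45341045 -0.34411956] [0. 0.]
[ 0.60471219 -0.00479622  0.006     ] [ 0.57802414 -0.00136347  0.01      ] [0.50455613 0.01212348 0.01      ] [0.57687729 0.00110802 0.006     ] -0.18155430472426354 -0.20901837472497198
```

>>> {"api": "drive_tool", "payload": {"rows": [[0,0,0,0.006,-0.0205,0,0.58],[0,0,0,0.011,-0.0385,0,0.58],[0,0,0,0.011,-0.0385,0,0.58],[0,0,0,0.011,-0.0385,0,0.58],[0,0,0,0.011,-0.0385,0,0.58],[0,0,0,0.011,-0.0385,0,0.58],[0,0,0,0.011,-0.0385,0,0.58],[0,0,0,0.011,-0.0385,0,0.58]]}}

```text
time: 15.68
tool_pos: [0.5348, -0.0514, 0.1056]
tcp_rot: [-3.141, 0.002, 0.006]
wrist_force: [0.7, -0.9, -0.7]
width: 0.579
grip_force: 0.0
```

>>> {"api": "drive_tool", "payload": {"rows": [[0,0,0,0.011,-0.0385,0,0.58],[0,0,0,0.0055,-0.02,0,0.58],[0,0,4.7,0,0,0,0.58],[0,0,4.7,0,0,0,0.58],[0,0,0,0,0,0.03,0.5],[0,0,0,0,0,0.02,0.5],[0,0,0,0,0,0,0.5],[0,0,0,0,0,0,0.5]]}}

```text
time: 16.35
tool_pos: [0.5499, 0.0051, 0.0548]
tcp_rot: [3.131, -0.259, -0.011]
wrist_force: [0.7, 0.3, -0.2]
width: 0.503
grip_force: 0.0
```

```bash
python3 - <<'E'
from h import *
w,s=wrist();save(w,"w5");print(s["tool_pos"],s["tcp_rot"],s["width"])
R=Ro.from_rotvec(s["tcp_rot"]).as_matrix();print("yaw",np.arctan2(R[1,0],R[0,0]))
for k in masks_of(w,"iron")[:1]:print(k["score"],k["bbox"],*fit([(w,k["mask"])],IRON,[.552,.006,-.1],True))
E
```

```text
[0.54985627 0.00505774 0.05484502] [ 3.1305936  -0.25858831 -0.01067248] 0.503380179487017
yaw -0.1648295968739002
0.84 [292.7, 166.8, 343.7, 352.9] [ 0.5529305   0.00582579 -0.16093676] [-0.  -0.1 -0.  -0.7 -0. ]
```

View pics/w5.png

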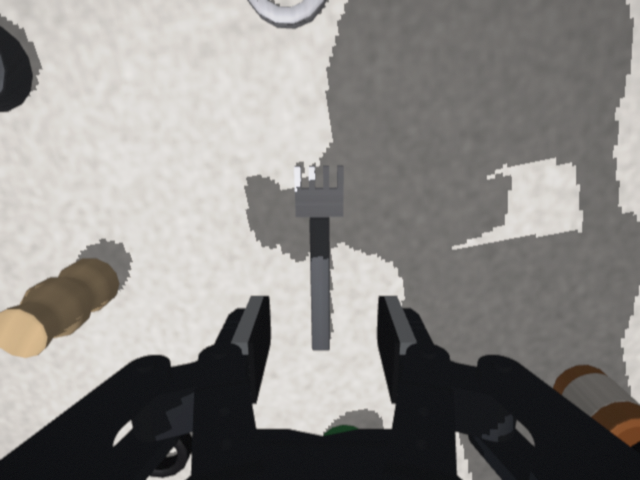

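>>> {"api": "drive_tool", "payload": {"rows": [[0,0,0,0.003,-0.0005,0.02,0.5],[0,0,0,0,0,0.02,0.5],[0,0,0,0,0,0.008,0.45],[0,0,0,0,0,0,0.45],[0,0,0,0,0,0,0.4],[0,0,0,0,0,0,0.4]]}}

```text
time: 16.95
tool_pos: [0.5571, 0.0048, 0.0112]
tcp_rot: [-3.131, 0.259, -0.003]
wrist_force: [0.5, -0.4, -0.1]
width: 0.397
grip_force: 0.0
```

>>> {"api": "drive_tool", "payload": {"rows": [[0,0,0,-0.004,0,0.004,0.4],[0,0,0,0,0,0.0035,0.4],[0,0,0,0,0,0,0.3],[0,0,0,0,0,0,0.2],[0,0,0,0,0,0,0.1],[0,0,0,0,0,0,0],[0,0,0,0,0,0,0],[0,0,0,0,0,0,0]], "force": 45}}

```text
time: 17.62
tool_pos: [0.5522, 0.0056, 0.0025]
tcp_rot: [-3.131, 0.259, -0.0]
wrist_force: [-0.3, 0.2, 1.1]
width: 0.101
grip_force: 46.2
```

>>> {"api": "drive_tool", "payload": {"rows": [[0,0,0,0,0,0,0],[0,0,0,0,0,-0.01,0],[0,0,0,0,0,-0.03,0],[0,0,0,0,0,-0.04,0],[0,0,0,0,0,-0.02,0],[0,0,0,0,0,0,0],[0,0,0,0,0,0,0]]}}

```text
time: 18.2
tool_pos: [0.5535, 0.0055, 0.1045]
tcp_rot: [-3.131, 0.259, -0.007]
wrist_force: [-0.2, -0.1, -1.4]
width: 0.096
grip_force: 45.8
```

```bash
python3 - <<'E'
from h import *
w,s=wrist();save(w,"w6");print(s["tool_pos"],s["tcp_rot"],s["width"])
E
```

```text
[0.55350442 0.00547667 0.10452816] [-3.13071217  0.25880121 -0.00688028] 0.09586761085595495
```

View pics/w6.png

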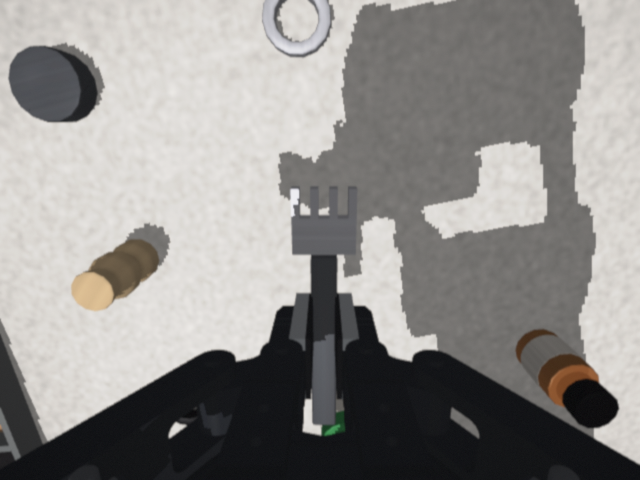

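>>> {"api": "drive_tool", "payload": {"rows": [[0,0,-4.7,0,0,0,0],[0,0,-4.7,0,0,0,0],[0,0,0,-0.007,0.02,0,0],[0,0,0,-0.013,0.0365,0,0],[0,0,0,-0.013,0.0365,0,0],[0,0,0,-0.013,0.0365,0,0],[0,0,0,-0.013,0.0365,0,0],[0,0,0,-0.013,0.0365,0,0]]}}

```text
time: 18.92
tool_pos: [0.477, -0.1974, 0.0998]
tcp_rot: [-3.14, 0.001, 0.007]
wrist_force: [0.5, 0.5, -0.9]
width: 0.099
grip_force: 45.8
```

>>> {"api": "drive_tool", "payload": {"rows": [[0,0,0,-0.013,0.0365,0,0],[0,0,0,-0.013,0.0365,0,0],[0,0,0,-0.007,0.0195,0,0],[0,0,-3.35,0,0,0,0],[0,0,-3.35,0,0,0,0],[0,0,0,0,0,0.02,0],[0,0,0,0,0,0.02,0],[0,0,0,0,0,0.01,0]]}}

```text
time: 19.58
tool_pos: [0.4436, -0.2874, 0.048]
tcp_rot: [-3.132, -0.181, 0.009]
wrist_force: [-0.5, 0.4, -1.0]
width: 0.095
grip_force: 45.8
```

>>> {"api": "drive_tool", "payload": {"rows": [[0,0,0,0,0,0,0],[0,0,0,0,0,0,0],[0,0,0,0,0,0,0],[0,0,0,0,0,0,0]]}}

```text
time: 19.92
tool_pos: [0.4475, -0.2898, 0.0532]
tcp_rot: [3.135, 0.183, 0.002]
wrist_force: [-0.1, -0.3, -0.6]
width: 0.089
grip_force: 45.8
```

```bash
python3 - <<'E'
from h import *
w,s=wrist();save(w,"w7");print(s["tool_pos"],s["tcp_rot"],s["width"])
R=Ro.from_rotvec(s["tcp_rot"]).as_matrix();print("yaw",np.arctan2(R[1,0],R[0,0]))
E
```

```text
[ 0.4474633  -0.28976536  0.05318844] [3.13526457e+00 1.82507047e-01 1.93770119e-03] 0.08932225753939821
yaw 0.11629150868441841
```

View pics/w7.png

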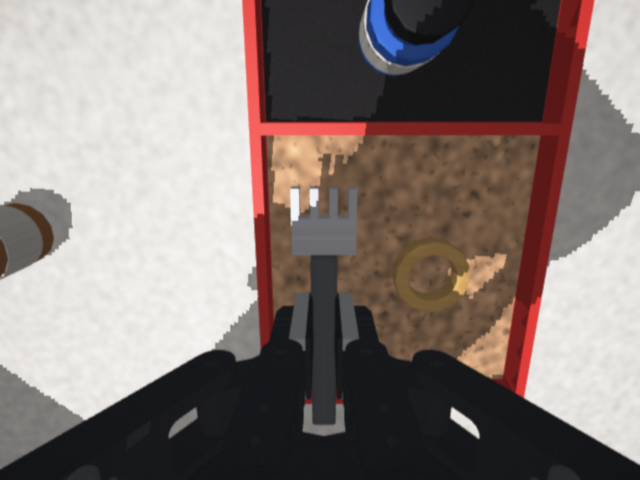

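>>> {"api": "drive_tool", "payload": {"rows": [[0,0,0,0,0,0.015,0],[0,0,0,0,0,0.015,0],[0,0,0,0,0,0.008,0],[0,0,0,0,0,0.004,0],[0,0,0,0,0,0,0],[0,0,0,0,0,0,0],[0,0,0,0,0,0,0]]}}

```text
time: 20.55
tool_pos: [0.4474, -0.2898, 0.0111]
tcp_rot: [3.135, 0.182, 0.002]
wrist_force: [0.7, -0.6, -0.8]
width: 0.095
grip_force: 45.9
```

>>> {"api": "drive_tool", "payload": {"rows": [[0,0,0,0,0,0.002,0],[0,0,0,0,0,0.0013,0],[0,0,0,0,0,0,0],[0,0,0,0,0,0,0],[0,0,0,0,0,0,0]]}}

```text
time: 20.97
tool_pos: [0.4473, -0.2897, 0.0075]
tcp_rot: [3.135, 0.182, 0.002]
wrist_force: [0.1, -0.8, 1.8]
width: 0.097
grip_force: 46.1
```

>>> {"api": "drive_tool", "payload": {"rows": [[0,0,0,0,0,0,0.2],[0,0,0,0,0,0,0.26],[0,0,0,0,0,0,0.26],[0,0,0,0,0,0,0.26],[0,0,0,0,0,-0.01,0.26],[0,0,0,0,0,-0.035,0.26],[0,0,0,0,0,-0.04,0.4],[0,0,0,0,0,-0.04,0.6]]}}

```text
time: 21.63
tool_pos: [0.4457, -0.2886, 0.133]
tcp_rot: [-3.135, -0.182, 0.003]
wrist_force: [1.1, 0.1, 0.7]
width: 0.526
grip_force: 0.0
```

>>> {"api": "drive_tool", "payload": {"rows": [[0,0,3.35,0,0,0,0.7],[0,0,3.35,0,0,0,0.7],[0,0,0,0,-0.03,0,0.7],[0,0,0,0,-0.04,0,0.7],[0,0,0,0.001,-0.04,0,0.7],[0,0,0,0.001,-0.03,0,0.7],[0,0,0,0,-0.019,0,0.7],[0,0,0,0,0,0,0.7]]}}

```text
time: 22.3
tool_pos: [0.4482, -0.1271, 0.1324]
tcp_rot: [-3.14, -0.004, 0.0]
wrist_force: [-0.7, -0.3, -0.3]
width: 0.7
grip_force: 0.0
```

>>> {"api": "drive_tool", "payload": {"rows": [[0,0,0,0,0,0,0.7],[0,0,0,0,0,0,0.7],[0,0,0,0,0,0,0.7]]}}

```text
time: 22.55
tool_pos: [0.4491, -0.1314, 0.1324]
tcp_rot: [3.141, -0.003, 0.001]
wrist_force: [-0.6, -0.5, -0.1]
width: 0.699
grip_force: 0.0
```

```bash
python3 - <<'E'
from h import *
w,s=wrist();save(w,"w8");print(s["tool_pos"],s["tcp_rot"],s["width"])
t=read_camera("top")
for n,M,x0 in(("bottle_amber",BOT,[.4495,-.131,0]),("iron",IRON+[0,0,.005],[.447,-.29,.117]),("ring_brass",RING+[0,0,.005],[.453,-.344,0]),("bottle_blue",BOT+[0,0,.005],[.562,-.308,0])):
  for nm,p in(("w",w),("t",t)):
    for k in masks_of(p,n)[:1]:
        if k["mask"].sum()>20:print(n,nm,k["score"],k["bbox"],*fit([(p,k["mask"])],M,x0,n=="iron"))
E
```

```text
[ 0.44909172 -0.13135328  0.13237292] [ 3.14099788e+00 -2.79460764e-03  8.33765506e-04] 0.6994203750466266
bottle_amber w 0.8 [300.8, 204.7, 352.3, 277.6] [ 0.4486836  -0.13313382] [0. 0.]
bottle_amber t 0.58 [319.6, 178.7, 336.3, 195.4] [ 0.67815653 -0.00215598] [ 0. -0.]
iron w 0.71 [528.1, 158.7, 567.6, 301.4] [ 0.44664942 -0.28944496  0.11214274] [-0.  -0.  -1.  -0.8 -0.1]
iron t 0.72 [431.7, 222.0, 515.1, 328.1] [ 0.55063315 -0.33161313  1.00299115] [ 0.   0.1 -8.5 -5.5 -0.1]
ring_brass w 0.89 [597.0, 199.7, 639.0, 251.1] [ 0.45235408 -0.33842404] [ 0. -0.]
bottle_blue t 0.79 [460.6, 236.9, 480.0, 247.7] [ 0.56053447 -0.30800462] [-0. -0.]
```

View pics/w8.png

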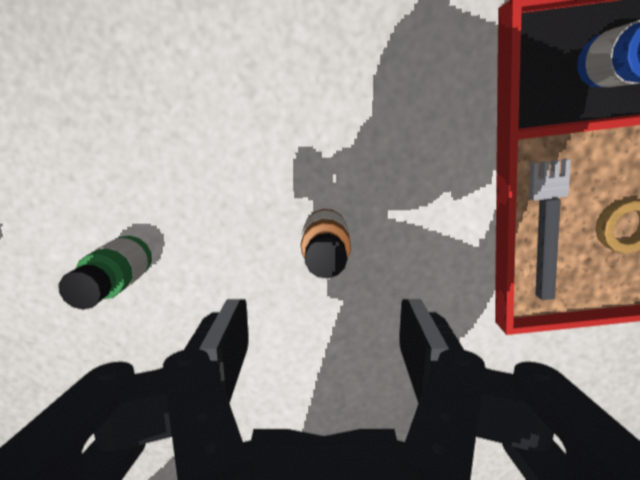

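>>> {"api": "drive_tool", "payload": {"rows": [[0,0,0,0,0.001,0.03,0.7],[0,0,0,0,0,0.035,0.7],[0,0,0,0,0,0.03,0.7],[0,0,0,0,0,0.016,0.7],[0,0,0,0,0,0.006,0.7],[0,0,0,0,0,0,0.7],[0,0,0,0,0,0,0.7]]}}

```text
time: 23.63
tool_pos: [0.4494, -0.1315, 0.0155]
tcp_rot: [3.141, -0.001, 0.001]
wrist_force: [0.9, -0.3, -0.0]
width: 0.703
grip_force: 0.0
```

>>> {"api": "drive_tool", "payload": {"rows": [[0,0,0,0,0,0,0.55],[0,0,0,0,0,0,0.45],[0,0,0,0,0,0,0.35],[0,0,0,0,0,0,0.2],[0,0,0,0,0,0,0.1],[0,0,0,0,0,0,0.1],[0,0,0,0,0,0,0.1]], "force": 35}}

```text
time: 24.22
tool_pos: [0.4504, -0.1319, 0.0167]
tcp_rot: [3.141, -0.001, 0.005]
wrist_force: [-0.6, 1.0, 5.9]
width: 0.359
grip_force: 34.4
```

>>> {"api": "drive_tool", "payload": {"rows": [[0,0,0,0,0,-0.01,0.1],[0,0,0,0,0,-0.03,0.1],[0,0,0,0,0,-0.04,0.1],[0,0,0,0,0,-0.04,0.1],[0,0,0,0,0,-0.02,0.1],[0,0,0,0,0,0,0.1],[0,0,0,0,0,0,0.1],[0,0,0,0,0,0,0.1]]}}

```text
time: 24.88
tool_pos: [0.4479, -0.131, 0.1544]
tcp_rot: [-3.141, 0.001, 0.002]
wrist_force: [-0.6, 0.3, -0.8]
width: 0.364
grip_force: 34.8
```

>>> {"api": "drive_tool", "payload": {"rows": [[0,0,0,-0.001,-0.02,0,0.1],[0,0,0,-0.0035,-0.038,0,0.1],[0,0,0,-0.0035,-0.038,0,0.1],[0,0,0,-0.0035,-0.038,0,0.1],[0,0,0,-0.0035,-0.038,0,0.1],[0,0,0,-0.0035,-0.038,0,0.1],[0,0,0,-0.0035,-0.038,0,0.1],[0,0,0,-0.0035,-0.038,0,0.1]]}}

```text
time: 25.55
tool_pos: [0.4211, 0.1558, 0.1525]
tcp_rot: [3.14, -0.002, -0.007]
wrist_force: [0.6, -0.8, -0.8]
width: 0.363
grip_force: 34.9
```

>>> {"api": "drive_tool", "payload": {"rows": [[0,0,0,-0.0035,-0.038,0,0.1],[0,0,0,-0.0035,-0.038,0,0.1],[0,0,0,-0.0035,-0.038,0,0.1],[0,0,0,-0.0035,-0.038,0,0.1],[0,0,0,0,-0.0135,0,0.1],[0,0,0,0,0,0,0.1],[0,0,0,0,0,0,0.1],[0,0,0,0,0,0,0.1]]}}

```text
time: 26.22
tool_pos: [0.4088, 0.3185, 0.1533]
tcp_rot: [3.139, -0.002, -0.004]
wrist_force: [-1.1, 0.0, -0.5]
width: 0.36
grip_force: 35.0
```

>>> {"api": "drive_tool", "payload": {"rows": [[0,0,0,0,0,0.02,0.1],[0,0,0,0,0,0.03,0.1],[0,0,0,0,0,0.03,0.1],[0,0,0,0,0,0.015,0.1],[0,0,0,0,0,0.005,0.1],[0,0,0,0,0,0,0.1],[0,0,0,0,0,0,0.1],[0,0,0,0,0,0,0.1]]}}

```text
time: 26.88
tool_pos: [0.4111, 0.3204, 0.0566]
tcp_rot: [-3.14, 0.003, -0.004]
wrist_force: [0.1, 0.6, -0.1]
width: 0.366
grip_force: 35.0
```

```bash
python3 - <<'E'
from h import *
w,s=wrist();save(w,"w9");print(s["tool_pos"],s["width"])
E
```

```text
[0.41112283 0.3204313  0.05658255] 0.36559080897360025
```

View pics/w9.png

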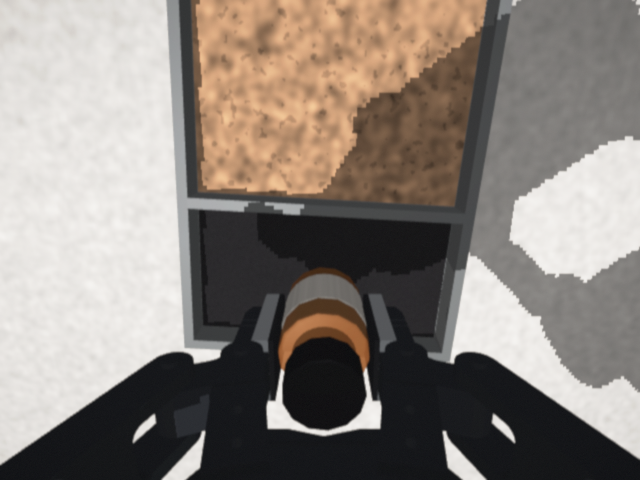

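>>> {"api": "drive_tool", "payload": {"rows": [[0,0,0,-0.001,0,0.015,0.1],[0,0,0,0,0,0.012,0.1],[0,0,0,0,0,0.006,0.1],[0,0,0,0,0,0,0.1],[0,0,0,0,0,0,0.1],[0,0,0,0,0,0,0.1]]}}

```text
time: 27.43
tool_pos: [0.4088, 0.3203, 0.022]
tcp_rot: [3.142, -0.001, 0.0]
wrist_force: [-0.1, -0.7, -0.2]
width: 0.363
grip_force: 35.7
```

>>> {"api": "drive_tool", "payload": {"rows": [[0,0,0,0,0,0.001,0.1],[0,0,0,0,0,0,0.1],[0,0,0,0,0,0,0.1],[0,0,0,0,0,0,0.1]]}}

```text
time: 27.77
tool_pos: [0.4089, 0.3203, 0.0212]
tcp_rot: [-3.141, 0.001, -0.001]
wrist_force: [0.1, 0.7, 0.8]
width: 0.363
grip_force: 35.8
```

>>> {"api": "drive_tool", "payload": {"rows": [[0,0,0,0,0,0.0005,0.3],[0,0,0,0,0,0,0.45],[0,0,0,0,0,0,0.55],[0,0,0,0,0,0,0.6],[0,0,0,0,0,-0.01,0.6],[0,0,0,0,0,-0.04,0.6],[0,0,0,0,0,-0.04,0.6],[0,0,0,0,0,-0.04,0.6]]}}

```text
time: 28.43
tool_pos: [0.4079, 0.3196, 0.1517]
tcp_rot: [3.14, -0.001, -0.003]
wrist_force: [0.2, 0.2, 0.1]
width: 0.602
grip_force: 0.0
```

>>> {"api": "drive_tool", "payload": {"rows": [[0,0,0,0.015,0.0175,0,0.7],[0,0,0,0.025,0.029,0,0.7],[0,0,0,0.025,0.029,0,0.7],[0,0,0,0.025,0.029,0,0.7],[0,0,0,0.025,0.029,0,0.7],[0,0,0,0.025,0.029,0,0.7],[0,0,0,0.025,0.029,0,0.7],[0,0,0,0.025,0.029,0,0.7]]}}

```text
time: 29.1
tool_pos: [0.5995, 0.0978, 0.1512]
tcp_rot: [-3.141, 0.002, -0.001]
wrist_force: [0.3, 0.4, -0.1]
width: 0.701
grip_force: 0.0
```

>>> {"api": "drive_tool", "payload": {"rows": [[0,0,0,0.025,0.029,0,0.7],[0,0,0,0.025,0.029,0,0.7],[0,0,0,0.025,0.029,0,0.7],[0,0,0,0.0095,0.014,0,0.7],[0,0,0,0,0,0.04,0.7],[0,0,0,0,0,0.03,0.7],[0,0,0,0,0,0.01,0.7],[0,0,0,0,0,0,0.7]]}}

```text
time: 29.77
tool_pos: [0.6791, -0.0013, 0.0663]
tcp_rot: [-3.141, 0.001, 0.014]
wrist_force: [-1.2, -0.1, 0.2]
width: 0.701
grip_force: 0.0
```

>>> {"api": "drive_tool", "payload": {"rows": [[0,0,0,0,0,0,0.7],[0,0,0,0,0,0,0.7],[0,0,0,0,0,0,0.7]]}}

```text
time: 30.02
tool_pos: [0.6849, -0.0012, 0.0735]
tcp_rot: [3.141, -0.0, 0.007]
wrist_force: [0.4, 0.4, 0.3]
width: 0.697
grip_force: 0.0
```

```bash
python3 - <<'E'
from h import *
w,s=wrist();print(s["tool_pos"],s["tcp_rot"],s["width"]);t=read_camera("top")
for k in masks_of(w,"ring_steel")[:1]:print(k["score"],k["bbox"],*fit([(w,k["mask"])],RING,[.683,0,0],False))
for k in masks_of(t,"bottle_amber")[:2]:
  if k["mask"].sum()>20: print(k["score"],k["bbox"],*fit([(t,k["mask"])],BOT+[0,0,.005],[.41,.32,0],False))
E
```

```text
[ 0.68489469 -0.00116397  0.07350036] [ 3.14142739e+00 -3.62342084e-04  7.24221008e-03] 0.6974097073800877
0.63 [291.8, 229.1, 358.3, 293.3] [ 0.68314895 -0.00150929] [-0. -0.]
0.67 [157.7, 303.6, 184.7, 315.8] [0.40784193 0.3200691 ] [-0.  0.]
```

Amber stands. Descend on the steel ring.

>>> {"api": "drive_tool", "payload": {"rows": [[0,0,0,-0.001,0,0.025,0.6],[0,0,0,0,0,0.025,0.6],[0,0,0,0,0,0.01,0.6],[0,0,0,0,0,0.003,0.6],[0,0,0,0,0,0,0.6],[0,0,0,0,0,0,0.6],[0,0,0,0,0,0,0.6]]}}

```text
time: 30.8
tool_pos: [0.6834, -0.0016, 0.0092]
tcp_rot: [3.141, -0.001, 0.004]
wrist_force: [-0.9, -0.1, 0.1]
width: 0.603
grip_force: 0.0
```

>>> {"api": "drive_tool", "payload": {"rows": [[0,0,0,0,0,0.004,0.55],[0,0,0,0,0,0.002,0.5],[0,0,0,0,0,0,0.4],[0,0,0,0,0,0,0.3],[0,0,0,0,0,0,0.2],[0,0,0,0,0,0,0.2],[0,0,0,0,0,0,0.2]]}}

```text
time: 31.38
tool_pos: [0.6824, -0.0016, 0.002]
tcp_rot: [3.142, -0.001, 0.001]
wrist_force: [0.6, 0.5, 3.6]
width: 0.412
grip_force: 35.3
```

>>> {"api": "drive_tool", "payload": {"rows": [[0,0,0,0,0,-0.01,0.2],[0,0,0,0,0,-0.03,0.2],[0,0,0,0,0,-0.04,0.2],[0,0,0,0,0,-0.03,0.2],[0,0,0,0,0,0,0.2],[0,0,0,0,0,0,0.2],[0,0,0,0,0,0,0.2]]}}

```text
time: 31.97
tool_pos: [0.6812, -0.0015, 0.1111]
tcp_rot: [-3.142, 0.001, 0.002]
wrist_force: [-0.3, -0.4, -1.5]
width: 0.414
grip_force: 35.1
```

```bash
python3 - <<'E'
from h import *
w,s=wrist();save(w,"w10");print(s["tool_pos"],s["width"])
E
```

```text
[ 0.68115825 -0.00150265  0.11109941] 0.4143740155501294
```

View pics/w10.png

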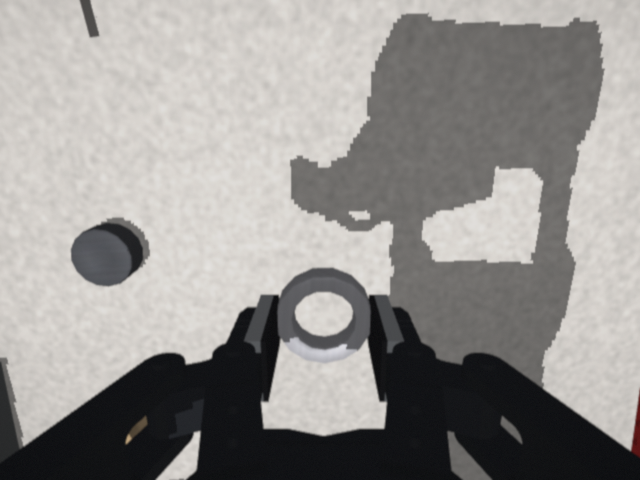

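>>> {"api": "drive_tool", "payload": {"rows": [[0,0,0,-0.009,-0.017,0,0.2],[0,0,0,-0.0165,-0.0315,0,0.2],[0,0,0,-0.0165,-0.0315,0,0.2],[0,0,0,-0.0165,-0.0315,0,0.2],[0,0,0,-0.0165,-0.0315,0,0.2],[0,0,0,-0.0165,-0.0315,0,0.2],[0,0,0,-0.0165,-0.0315,0,0.2],[0,0,0,-0.0165,-0.0315,0,0.2]]}}

```text
time: 32.68
tool_pos: [0.5544, 0.2372, 0.1091]
tcp_rot: [3.14, -0.001, -0.007]
wrist_force: [0.1, 0.4, -1.1]
width: 0.411
grip_force: 35.1
```

>>> {"api": "drive_tool", "payload": {"rows": [[0,0,0,-0.0165,-0.0315,0,0.2],[0,0,0,-0.0165,-0.0315,0,0.2],[0,0,0,-0.0075,-0.014,0,0.2],[0,0,0,0,0,0.02,0.2],[0,0,0,0,0,0.03,0.2],[0,0,0,0,0,0.02,0.2],[0,0,0,0,0,0.01,0.2],[0,0,0,0,0,0,0.2]]}}

```text
time: 33.35
tool_pos: [0.5129, 0.3114, 0.0267]
tcp_rot: [3.137, -0.001, -0.013]
wrist_force: [-0.3, -0.9, -0.1]
width: 0.41
grip_force: 35.2
```

>>> {"api": "drive_tool", "payload": {"rows": [[0,0,0,0,0,0,0.2],[0,0,0,0,0,0,0.2],[0,0,0,0,0,0,0.2]]}}

```text
time: 33.6
tool_pos: [0.5185, 0.3137, 0.0331]
tcp_rot: [-3.14, 0.002, -0.004]
wrist_force: [-0.0, 0.1, -1.1]
width: 0.409
grip_force: 35.2
```

Contact is expected at TCP z ≈ 0.007.

>>> {"api": "drive_tool", "payload": {"rows": [[0,0,0,0,0,0.012,0.2],[0,0,0,0,0,0.008,0.2],[0,0,0,0,0,0.003,0.2],[0,0,0,0,0,0,0.2],[0,0,0,0,0,0,0.2],[0,0,0,0,0,0,0.2]]}}

```text
time: 34.1
tool_pos: [0.5172, 0.313, 0.0084]
tcp_rot: [3.141, -0.001, -0.0]
wrist_force: [0.5, 0.5, -0.9]
width: 0.416
grip_force: 35.2
```

>>> {"api": "drive_tool", "payload": {"rows": [[0,0,0,0,0,0.0012,0.2],[0,0,0,0,0,0,0.2],[0,0,0,0,0,0,0.45],[0,0,0,0,0,0,0.52],[0,0,0,0,0,0,0.6],[0,0,0,0,0,0,0.6],[0,0,0,0,0,-0.02,0.6],[0,0,0,0,0,-0.04,0.6]]}}

```text
time: 34.77
tool_pos: [0.5126, 0.3105, 0.0621]
tcp_rot: [3.136, -0.001, -0.016]
wrist_force: [0.7, 0.4, -0.6]
width: 0.604
grip_force: 0.0
```

>>> {"api": "drive_tool", "payload": {"rows": [[0,0,0,0,0,-0.04,0.6],[0,0,0,0.01,0.02,-0.03,0.6],[0,0,0,0.02,0.03,-0.02,0.6],[0,0,0,0.02,0.03,0,0.6],[0,0,0,0.02,0.03,0,0.6],[0,0,0,0,0,0,0.6],[0,0,0,0,0,0,0.6],[0,0,0,0,0,0,0.6]]}}

```text
time: 35.43
tool_pos: [0.5867, 0.2029, 0.157]
tcp_rot: [-3.141, 0.003, 0.002]
wrist_force: [-0.3, 0.4, -0.9]
width: 0.597
grip_force: 0.0
```

```bash
python3 - <<'E'
from h import *
t=read_camera("top");c=read_camera("scene");print(status.read_state()["time"])
a=cv2.resize(t["color"][200:350,130:530],(800,300),interpolation=cv2.INTER_CUBIC);b=cv2.resize(c["color"][130:320,80:580],(800,300),interpolation=cv2.INTER_CUBIC)
cv2.imwrite("pics/end.png",np.vstack([a,b])[:,:,::-1])
E
```

```text
35.5333
```

View pics/end.png

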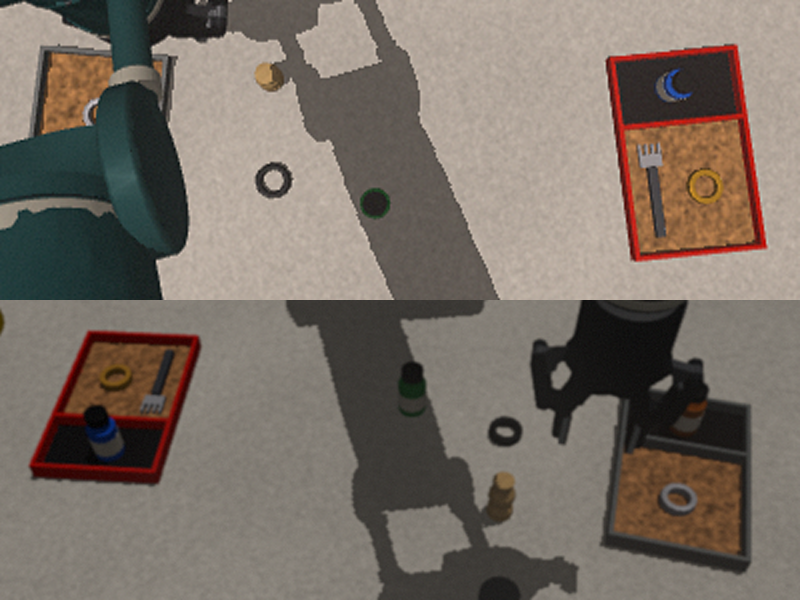

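The red tray holds the blue bottle upright, with the ring at (705,186) and the iron at (655,190) lying flat. The grey tray holds the amber bottle upright and the steel ring flat at (678,498). The green bottle and black ring have not moved, so I am handing in.

```bash
python3 -c "
from workcell import workorder
print(workorder.finish_job())"
```

```text
the job is handed in; nothing more can be done
None
```

Both kits are made up and the job is handed in (about 36 s of the 115 s used): the final pictures show every part in its compartment and the green bottle and black ring still in place, but no verdict came back.

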